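# Fish a dip cup from under the riser and top up the dip tray

### The job

A dip cup has slid under the clear display riser: fish it out with the hooked rod (no fingers on it until it has come clear of the riser), and lay the rod back with its handle on its rubber mat. Stand that cup and all the spare cups upright in empty pockets of the tray, one to a pocket and fully seated, leaving the cups already in the tray where they are.

Things in the scene. Friction and masses are not known exactly. Their poses are not given: they have to be found in the camera images.
- rod: retrieving rod, 160 g: black handle 90 x 22 x 24 mm (x, y, z) with a steel rod 10 mm thick running from its front end along +x, 12 mm above the underside, to a bend 230 mm from the origin, there turned back by a little over a right angle toward -y into a 57 mm hook (its round end centred at 215, -55, 12 mm). Origin at the centre of the handle's underside; at rest z is up
- mat: rubber mat on which the rod lies at the start, fixed, 150 x 100 x 4 mm; origin under its centre, x along its length
- riser: clear low display shelf, fixed, 180 deep (x) x 280 wide (y) x 56 mm high, with a small card holder fixed on its rear half (top 115 mm above the worktop). Origin on the worktop under its centre. The gap beneath is 48 mm high and 260 mm wide; it is open only at the front, whose edge is at x = -90 mm; closed by walls at both sides and at the back (inner face at x = +82 mm)
- lost: closed white lidded dip cup, 69 mm wide at the rim (64 mm where fingers bear, narrowing to the foot), 34 mm high, 60 g; origin at the centre of its underside, z up; it slid under the riser: its centre starts 60 to 90 mm behind the front edge and 10 to 45 mm from the middle toward the riser's -y side
- tray: grey pocket tray, fixed, 228 x 195 x 12 mm (x, y, z), with six round pockets 63 mm wide and 8 mm deep in two rows of three, 76 mm apart along x and 105 mm along y; origin under its centre. Behind it stands a fixed cash drawer 92 mm high, its front face at world x = 0.69, reaching from y = -0.21 to the right
- pocket0 (a point): centre of the floor of a pocket (-76, -52.5 mm from the tray's centre, 4 mm above the worktop): a cup's origin comes here when it stands in it
- pocket1 (a point): centre of the floor of a pocket (-76, 52.5 mm from the tray's centre, 4 mm above the worktop): a cup's origin comes here when it stands in it
- pocket2 (a point): centre of the floor of a pocket (0, -52.5 mm from the tray's centre, 4 mm above the worktop): a cup's origin comes here when it stands in it
- pocket3 (a point): centre of the floor of a pocket (0, 52.5 mm from the tray's centre, 4 mm above the worktop): a cup's origin comes here when it stands in it
- pocket4 (a point): centre of the floor of a pocket (76, -52.5 mm from the tray's centre, 4 mm above the worktop): a cup's origin comes here when it stands in it
- pocket5 (a point): centre of the floor of a pocket (76, 52.5 mm from the tray's centre, 4 mm above the worktop): a cup's origin comes here when it stands in it
- spare1: closed white lidded dip cup, 69 mm wide at the rim (64 mm where fingers bear, narrowing to the foot), 34 mm high, 60 g; origin at the centre of its underside, z up; a spare that stands on the worktop; may be absent
- spare2: closed white lidded dip cup, 69 mm wide at the rim (64 mm where fingers bear, narrowing to the foot), 34 mm high, 60 g; origin at the centre of its underside, z up; a spare that stands on the worktop; may be absent
- spare3: closed white lidded dip cup, 69 mm wide at the rim (64 mm where fingers bear, narrowing to the foot), 34 mm high, 60 g; origin at the centre of its underside, z up; a spare that stands on the worktop; may be absent
- set0: closed white lidded dip cup, 69 mm wide at the rim (64 mm where fingers bear, narrowing to the foot), 34 mm high, 60 g; origin at the centre of its underside, z up; stands in a tray pocket from the start; may be absent
- set1: closed white lidded dip cup, 69 mm wide at the rim (64 mm where fingers bear, narrowing to the foot), 34 mm high, 60 g; origin at the centre of its underside, z up; stands in a tray pocket from the start; may be absent
- set2: closed white lidded dip cup, 69 mm wide at the rim (64 mm where fingers bear, narrowing to the foot), 34 mm high, 60 g; origin at the centre of its underside, z up; stands in a tray pocket from the start; may be absent
- set3: closed white lidded dip cup, 69 mm wide at the rim (64 mm where fingers bear, narrowing to the foot), 34 mm high, 60 g; origin at the centre of its underside, z up; stands in a tray pocket from the start; may be absent
- set4: closed white lidded dip cup, 69 mm wide at the rim (64 mm where fingers bear, narrowing to the foot), 34 mm high, 60 g; origin at the centre of its underside, z up; stands in a tray pocket from the start; may be absent
- set5: closed white lidded dip cup, 69 mm wide at the rim (64 mm where fingers bear, narrowing to the foot), 34 mm high, 60 g; origin at the centre of its underside, z up; stands in a tray pocket from the start; may be absent
Mind the look-alikes: they are no part of the job. What is shaped like the set3 but brown or turquoise is not meant.

How it is judged:
By the outcome, as a careful person would: the job done as asked, in the order asked, and still so for the second after the job is handed in, with the robot touching nothing.
Of spare1, spare2, spare3 only 2 to 3 are there at a start; the rules pass over those that are not, and their reading is None.
Of set0, set1, set2, set3, set4, set5 only 1 to 2 are there at a start; the rules pass over those that are not, and their reading is None.
At some moment in a run one of spare1, spare2, spare3, rod may be knocked a few centimetres aside while the robot is not near it.
Once in a run the grip may slacken for a moment while it holds something.
It also fails if it takes over 210 s, if anything falls off the work surface, if the arm or the gripper's body presses on something with over 40 N, if the wrist force passes 120 N, or if a joint passes its speed limit or range.

### The arm

A 7-joint arm with a two-finger parallel gripper is mounted at the origin on a cart in front of the work surface, level with it; the furniture and walls round the work are solid. World frame = base frame: x ahead of the robot, y to its left, z up, the work surface at z = 0. Lengths are in m, angles in rad, forces in N, time in s.
With the tool pointing down it reaches from about 0.4 to 0.85 m from the base axis. Payload 4.5 kg.
Tool frame: the origin (TCP) lies midway between the tips of the shut fingers; the grasp point (between the pads) lies 19 mm behind it (grip_depth is the distance from the TCP to the grasp point, in m); z points along the fingers, y is the line along which they close (so a half turn about z gives the same grasp; the last joint's range is limited). The gripper opens to 88 mm and grips with 3 to 60 N. Pads are 18 mm wide; open, the fingers measure 123 mm over their backs; the gripper's body (75 mm by 187 mm) begins 45 mm behind the grasp point.
Start: joints at [-1.133, 0.689, -0.195, 1.565, 0.157, 0.902, -0.215], TCP at [0.246, 0.575, 0.207] pointing down, gripper open.
Joint ranges: [-3.01, 3.01], [-0.46, 2.08], [-1.47, 1.51], [0.13, 2.56], [-1, 4.14], [0.04, 2.09], [-2.66, 2.66]. Speed limits (rad/s): [2.57, 2.57, 3.14, 3.14, 3.14, 3.14, 3.14].

### API

Orientations are given as a unit quaternion [x, y, z, w].
In Python, from rig import * gives the robot as it stands. Calls block until the motion is done:
- move_pose(position, orientation): joint-space move of the TCP to a pose.
- servo_line(position, frame=None, v=0.15, guard=None): straight line of the TCP; frame=None keeps the orientation; v is the mean speed in m/s. With guard (N) it stops when the force on the tool has changed by that much, and returns True; else False.
- move_j(angles): joint-space move.
- command_gripper(opening, grasp_force=None): finger opening in m; grasp_force is the grip in N (None keeps the last); returns when the fingers have stopped.
- pause(seconds).
- inverse_kinematics(position, orientation): joint angles nearest the present ones, or None.
- read_state(): the state.
- snapshot(name): name is "scene" or "top" or "wrist"; returns the picture (384x512x3 uint8, blue, green, red); there is no depth.
- camera_info(name): a dict with "mtx" (3x3 intrinsics, pixels), "rvec" (rotation vector, rad) and "tvec" (3), from world to camera coordinates, as OpenCV has them; the wrist camera has in their place "T_tool_cam" (4x4, takes a point from camera to tool coordinates, whose origin is the TCP and whose axes are the flange's). Camera axes: x right, y down, z forward; pixel columns grow to the right and rows downward; lengths in m; the calibration is good to about 2 mm. The wrist camera is an equidistant fisheye: a pixel r from the principal point sees the ray r / f radians off the axis. A picture is of the moment at which its call begins: read the wrist's pose just before it. camera_info takes no time and is no camera call.
A pose or a line that the arm cannot do raises PlanningError and nothing moves.
- close_job(): hands the job in, once; it reports no verdict.
Trained networks look in the newest picture that a camera, given by its name, has taken for a name from the list of things; names that differ only in an ending like _2 or _b are one class to them, and where a whole thing is asked for, a point or a joint stands for the part that bears it (a point fixed in the world has none). Each returns a list of dicts, best first, with "conf" (0 to 1); they miss things now and then, are a little off and sometimes report something else, mostly with a low value. They report only what shows in the picture. A call takes as long as a camera call. They do not tell look-alikes from the thing itself.
- spot_in(thing, camera): "extent" ([left, top, right, bottom] in pixels, round what is visible of it).
- masks_of(thing, camera): "mask" (384x512 bool, what is visible of it) and "extent" ([left, top, right, bottom] in pixels, round what is visible of it).
- place_of(thing, camera): "xy" ([column, row] in pixels: a listed point, or the origin of a listed thing).
The state is a dict: "time_s": time; "joint_pos": joint angles; "joint_vel": joint speeds; "tau": joint torques, N m; "position": TCP position; "eef_rot": TCP orientation; "ft_force": force on the tool from outside, world axes, zero at the start; "ft_torque": the same for the moment, N m; "gripper_width": finger opening in m.
Only numpy, scipy, OpenCV 4.12 (cv2) and the standard library are available. Lean on these libraries where they do the work, as an engineer would, in place of code of your own. Each camera call takes 0.05 s, during which the arm holds its last target. There are 200 camera calls.

## Working session

There is one attempt and no reset: what is moved stays moved. The work goes in short steps, each a Python script; the robot and the scene stay as the last script left them, time stands still between calls to the robot, and variables do not carry over. Pictures are saved under pics/ and viewed, on a budget of 20 in all, crops included, one or two more only if the job needs it, and the job is handed in when it is done.

```bash
ls; mkdir -p pics; cat > h.py <<'E'
from rig import *
import numpy as np, cv2
from scipy.spatial.transform import Rotation as R
def px2w(name,px,z):
    c=camera_info(name);K=np.array(c["mtx"],float);Rm=cv2.Rodrigues(np.array(c["rvec"],float))[0];t=np.array(c["tvec"],float).ravel()
    d=Rm.T@np.linalg.inv(K)@np.array([px[0],px[1],1.]);o=-Rm.T@t
    return o+d*(z-o[2])/d[2]
def w2px(name,p):
    c=camera_info(name)
    return cv2.projectPoints(np.array(p,float).reshape(-1,1,3),np.array(c["rvec"],float),np.array(c["tvec"],float),np.array(c["mtx"],float),None)[0].reshape(-1,2)
def down(yaw): # tool z down; tool y axis direction at angle yaw+90 (x axis along yaw)
    return (R.from_euler('z',yaw)*R.from_euler('x',np.pi)).as_quat()
E
python3 - <<'E'
from h import *
for n in("scene","top"):
    im=snapshot(n);cv2.imwrite(f"pics/{n}0.png",cv2.resize(im,None,fx=1.5,fy=1.5))
    c=camera_info(n);print(n,c)
print(camera_info("wrist"))
for th in["rod","mat","riser","lost","tray","pocket0","pocket1","pocket2","pocket3","pocket4","pocket5","spare1","set0"]:
    for n in("top","scene"):
        r=place_of(th,n); print(th,n,[(round(d["conf"],2),np.round(d["xy"],1).tolist(),px2w(n,d["xy"],0.004 if 'pocket' in th else 0)[:2].round(3).tolist()) for d in r[:9]])
print(read_state())
E
```

```text
pics
scene {'mtx': array([[480.16154096,   0.        , 253.00137324],
       [  0.        , 480.16154096, 195.4837828 ],
       [  0.        ,   0.        ,   1.        ]]), 'rvec': array([ 1.91406998, -0.88925524,  0.50836806]), 'tvec': array([-0.35597844,  0.23284451,  1.06471446])}
top {'mtx': array([[371.6483961 ,   0.        , 256.68880131],
       [  0.        , 371.6483961 , 192.21879155],
       [  0.        ,   0.        ,   1.        ]]), 'rvec': array([ 2.38274582, -1.68511825,  0.21248546]), 'tvec': array([-0.16922547,  0.49299459,  1.04482136])}
{'mtx': array([[297.31863964,   0.        , 259.42329856],
       [  0.        , 297.31863964, 191.13856652],
       [  0.        ,   0.        ,   1.        ]]), 'T_tool_cam': array([[-1.52098652e-05, -9.61576944e-01, -2.74535573e-01,
         7.08073991e-02],
       [ 9.99999772e-01,  1.70664181e-04, -6.53163455e-04,
         5.07373188e-04],
       [ 6.74920308e-04, -2.74535521e-01,  9.61576722e-01,
        -1.77167292e-01],
       [ 0.00000000e+00,  0.00000000e+00,  0.00000000e+00,
         1.00000000e+00]])}
rod top [(0.89, 
[... 4610 characters left out ...]
'time_s': 1.4, 'joint_pos': array([-1.13317796,  0.68912789, -0.19462026,  1.56528831,  0.15730962,
        0.90251514, -0.21508888]), 'joint_vel': array([ 0.00034743,  0.00096791,  0.00056689, -0.00192114,  0.0026929 ,
        0.00104061, -0.00014405]), 'tau': array([-2.22772965e-04, -5.27475500e+01, -1.26701262e+00, -1.53743988e+01,
       -5.18633577e-02, -6.89770986e-04,  1.39179403e-05]), 'position': array([0.24556034, 0.57476418, 0.20742893]), 'eef_rot': array([ 2.00513817e-01,  9.79690874e-01,  2.44194357e-05, -3.25142386e-06]), 'ft_force': array([ 0.45584442, -0.22553285,  0.31935898]), 'ft_torque': array([-0.08424922,  0.03172324,  0.00325588]), 'gripper_width': 0.08794196302800103}
```

View both.

View pics/top0.png

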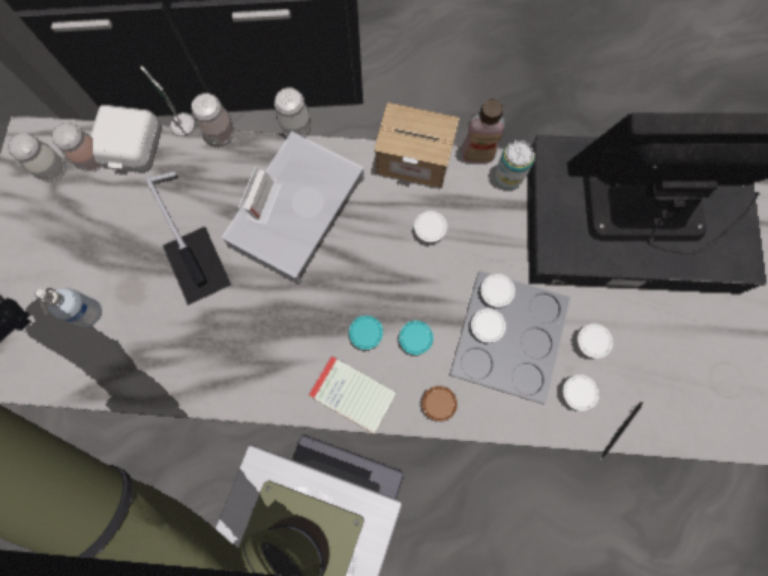

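View pics/scene0.png

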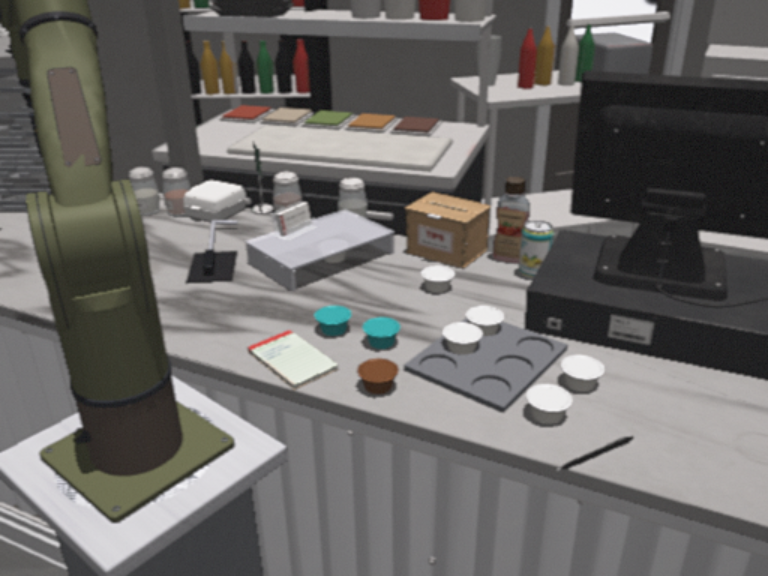

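```bash
python3 - <<'E'
from h import *
im=snapshot("top")
m=lambda px,z:px2w("top",np.array(px)/1.5,z)[:2].round(3)
for p in[(295,135),(363,176),(298,278),(224,240)]: print("riser",m(p,.056))
print("lost rim",m((308,203),.034))
for p in[(203,283),(180,240)]: print("handle ends",m(p,.024))
for p in[(183,245),(152,180)]: print("rod",m(p,.012))
print("hook tip",m((175,175),.012))
for p in [(366,332),(416,338),(438,403),(430,227),(497,290),(487,325),(595,341),(580,393)]: print("cup",m(p,.034))
for p in[(196,228),(229,284),(190,303),(164,258)]: print("mat",m(p,.004))
for p in[(482,272),(569,292),(545,401),(451,374)]: print("tray",m(p,.012))
for p in [(353,358),(395,395),(310,395)]: print("pad",m(p,0))
for th in("rod","mat","riser"):
    for d in masks_of(th,"top")[:2]: 
        r=cv2.minAreaRect(np.argwhere(d["mask"])[:,::-1].astype(np.float32)); b=cv2.boxPoints(r)
        print(th,d["conf"],[px2w("top",p,.056 if th=="riser" else .005)[:2].round(3).tolist() for p in b])
cv2.imwrite("pics/crop1.png",cv2.resize(im[70:220,80:270],None,fx=4,fy=4,interpolation=cv2.INTER_CUBIC))
E
```

```text
riser [0.782 0.304]
riser [0.74  0.132]
riser [0.485 0.178]
riser [0.51  0.352]
lost rim [0.651 0.225]
handle ends [0.416 0.368]
handle ends [0.487 0.453]
rod [0.481 0.448]
rod [0.596 0.577]
hook tip [0.624 0.534]
cup [0.431 0.013]
cup [ 0.452 -0.085]
cup [ 0.346 -0.166]
cup [ 0.686 -0.037]
cup [ 0.601 -0.209]
cup [ 0.525 -0.211]
cup [ 0.565 -0.423]
cup [ 0.456 -0.42 ]
mat [0.527 0.442]
mat [0.436 0.324]
mat [0.371 0.384]
mat [0.442 0.478]
tray [ 0.635 -0.171]
tray [ 0.654 -0.353]
tray [ 0.422 -0.365]
tray [ 0.411 -0.174]
pad [0.377 0.023]
pad [ 0.335 -0.082]
pad [0.278 0.079]
rod 0.84 [[0.595, 0.594], [0.639, 0.552], [0.439, 0.348], [0.399, 0.389]]
mat 0.74 [[0.467, 0.499], [0.541, 0.427], [0.435, 0.317], [0.364, 0.388]]
riser 0.69 [[0.508, 0.376], [0.804, 0.347], [0.754, 0.13], [0.468, 0.17]]
```

View pics/crop1.png

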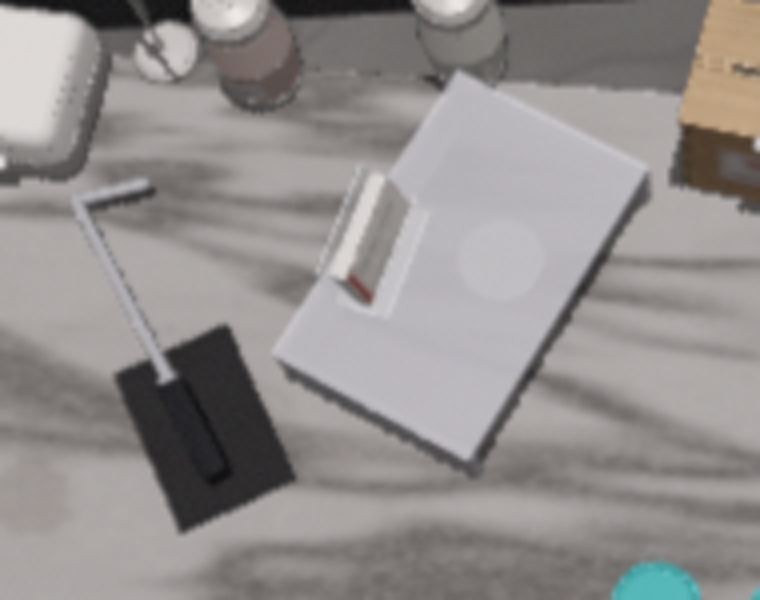

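```bash
cat >> h.py <<'E'
from scipy.optimize import least_squares
def fit(name,local,px,x0,offs=(0,0,0)):
    local=np.array(local,float);px=np.array(px,float)
    def W(v):
        c,s=np.cos(v[2]),np.sin(v[2]);P=local.copy();P[:,0]=v[0]+c*local[:,0]-s*local[:,1];P[:,1]=v[1]+s*local[:,0]+c*local[:,1];return P
    r=least_squares(lambda v:(w2px(name,W(v))-px).ravel(),x0);return r.x,np.abs(r.fun).max()
E
python3 - <<'E'
from h import *
C=lambda l:[(a/4+80,b/4+70) for a,b in l]
print("riser",fit("top",[(.09,.14,.056),(.09,-.14,.056),(-.09,-.14,.056),(-.09,.14,.056)],C([(275,352),(460,70),(648,180),(470,462)]),[.63,.24,1.4]))
v,e=fit("top",[(.045,0,.028),(-.045,0,.028),(.23,0,.016),(.215,-.055,.016)],C([(168,380),(217,470),(82,202),(146,185)]),[.45,.42,.8]);print("rod",v,e)
print("mat",fit("top",[(.075,.05,.004),(.075,-.05,.004),(-.075,-.05,.004),(-.075,.05,.004)],C([(115,375),(228,325),(294,480),(182,532)]),[.45,.42,.8]))
print("lost",px2w("top",C([(500,260)])[0],.034))
# tray
t,e=fit("top",[(.114,.0975,.012),(.114,-.0975,.012),(-.114,-.0975,.012),(-.114,.0975,.012)],np.array([(482,272),(569,292),(545,401),(451,374)])/1.5,[.53,-.26,0]);print("tray",t,e)
p0=v[:2];yaw=v[2]
for y in(yaw,yaw+np.pi):
  for z in (.12,.008): print(inverse_kinematics([*(p0),z],down(y)))
for y in (1.4,1.4+np.pi):
  for p in [(.53,.0),(.53,.1),(.58,-.08)]: print(inverse_kinematics([*p,.01],down(y)))
E
```

```text
riser (array([0.63401945, 0.24591974, 1.39445505]), np.float64(2.2366948829312037))
rod [0.44467056 0.4035241  0.86948979] 0.9596998299674624
mat (array([0.45131992, 0.40557713, 0.7996227 ]), np.float64(1.0426006908673173))
lost [0.65220807 0.22679516 0.034     ]
tray [ 0.53051083 -0.26559322  0.05238302] 2.127172387838698
[-0.95393402  0.78458814  0.24986894  1.73593332 -0.28997617  0.6573527
 -1.24460987]
[-0.90511283  0.95153848  0.16323336  1.77676072 -0.31665889  0.43892926
 -1.22275674]
[-0.51696784  0.81300311 -0.5321993   1.71126611  0.55616871  0.77279752
  1.11999006]
[-0.57813881  0.9693302  -0.42128577  1.75841994  0.68160948  0.56468743
  1.01297255]
[-0.07770078  0.89206011 -0.01555584  1.98663883  0.04654969  0.26322501
 -0.30321222]
[-0.27622958  0.89768391  0.00717216  1.95935731 -0.01997265  0.28461772
 -0.42338524]
[ 0.08632081  0.92545642 -0.04881307  1.81685976  0.09987913  0.40164389
 -0.20582738]
[ 0.28566728  0.96801577 -0.63949356  1.96739116  1.07230736  0.59405755
  1.86782494]
[ 0.0591649   0.95460154 -0.56751519  1.94150122  0.98766041  0.5533314
  1.76571511]
[ 0.49032732  1.05204326 -0.79601954  1.79450935  1.05890337  0.79206642
  2.09623236]
```

```bash
cat >> h.py <<'E'
RIS=np.array([.634,.246]);RY=1.394;LOST=np.array([-.0155,-.021]);GX=.02
def rodtcp(bx,by,rel,under):
    "TCP pose putting the rod's bend at riser coords (bx,by), yaw rel to riser, underside height"
    c,s=np.cos(RY),np.sin(RY);b=RIS+[c*bx-s*by,s*bx+c*by];y=RY+rel
    g=b-(.23-GX)*np.array([np.cos(y),np.sin(y)])
    return [*g,under+.002],down(y)
E
python3 - <<'E'
from h import *
c0=np.array([.4447,.4035]);yaw=.8695;g=c0+GX*np.array([np.cos(yaw),np.sin(yaw)])
move_pose([*g,.17],down(yaw))
snapshot("wrist");im=snapshot("top")
r=place_of("rod","top");print([(d["conf"],d["xy"],px2w("top",d["xy"],.004)) for d in r[:2]])
w=snapshot("wrist");cv2.imwrite("pics/w1.png",w)
print(read_state()["time_s"],read_state()["position"])
for a in [(-.105,.076,.3,.003),(.05,.076,.3,.003),(.05,.016,0,.003),(-.15,.016,0,.003)]:
    p,q=rodtcp(*a);print(np.round(p,3),inverse_kinematics(p,q) is not None)
E
```

```text
[(0.56, [129.0, 178.3], array([0.44401837, 0.4096907 , 0.004     ])), (0.46, [321.9, 219.2], array([ 0.52175441, -0.20825206,  0.004     ]))]
2.8333 [0.45637454 0.42026569 0.17000223]
[ 0.567 -0.052  0.005] True
[0.594 0.1   0.005] True
[0.59  0.091 0.005] True
[ 0.555 -0.106  0.005] True
```

View pics/w1.png

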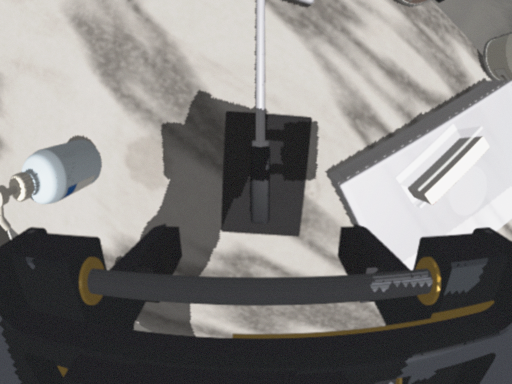

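```bash
cat >> h.py <<'E'
def wr2w(px,z,st):
    c=camera_info("wrist");K=np.array(c["mtx"]);d=np.array([px[0]-K[0,2],px[1]-K[1,2]]);r=np.hypot(*d)+1e-9;th=r/K[0,0]
    ray=np.array([*(d/r*np.sin(th)),np.cos(th)]);T=np.array(c["T_tool_cam"]);Rw=R.from_quat(st["eef_rot"]).as_matrix()
    o=np.array(st["position"])+Rw@T[:3,3];v=Rw@T[:3,:3]@ray
    return o+v*(z-o[2])/v[2]
E
python3 - <<'E'
from h import *
st=read_state();yaw=.8695
a=wr2w((260,142),.028,st);b=wr2w((260,221),.028,st);print(a,b,np.linalg.norm(a-b),(a+b)/2,np.arctan2(*(a-b)[[1,0]]))
print("riser corner",wr2w((329,177),.056,st))
c0=(a+b)[:2]/2;g=c0+GX*np.array([np.cos(yaw),np.sin(yaw)])
servo_line([*g,.05],v=.15); print(servo_line([*g,.006],v=.06,guard=8))
print(command_gripper(.0,50),read_state()["gripper_width"],read_state()["position"])
servo_line([*g,.2],v=.15)
st=read_state();print(st["gripper_width"],st["ft_force"],st["time_s"])
p,q=rodtcp(-.115,.076,.3,.2);move_pose(p,q)
im=snapshot("top");cv2.imwrite("pics/t2.png",cv2.resize(im[70:270,80:340],None,fx=3,fy=3));print(read_state()["gripper_width"],read_state()["time_s"])
E
```

```text
[0.47872709 0.44671802 0.028     ] [0.42038687 0.37709222 0.028     ] 0.0908368587385235 [0.44955698 0.41190512 0.028     ] 0.8733625494716265
riser corner [0.51240169 0.37688995 0.056     ]
False
False 0.00012811178072426636 [0.46245073 0.4272008  0.00601498]
0.0006984754857397314 [0.20446721 0.03262746 0.23387916] 7.4083
0.00037443488620307055 9.275
```

View pics/t2.png

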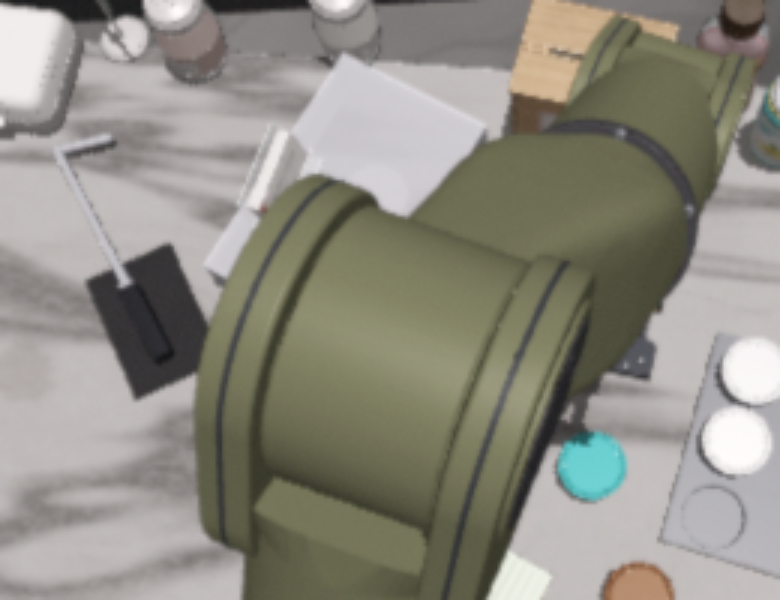

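```bash
python3 - <<'E'
from h import *
for n in("top","scene"): print(n,w2px(n,[(.4625,.4272,.028),(.4496,.4119,.028),(.4447,.4035,.028)]))
yaw=.8695;g=np.array([.4625,.4272])
move_pose([*g,.2],down(yaw)); command_gripper(.085)
servo_line([*g,.06],v=.2)
st=read_state();w=snapshot("wrist");cv2.imwrite("pics/w3.png",w);s=snapshot("scene");cv2.imwrite("pics/s3.png",cv2.resize(s[100:250,70:260],None,fx=4,fy=4))
print(st["position"],st["gripper_width"],st["time_s"],R.from_quat(st["eef_rot"]).as_matrix().round(3))
E
```

```text
top [[123.78842999 168.98312137]
 [126.50579542 174.22011488]
 [128.29788988 176.48281626]]
scene [[139.53536622 167.69541731]
 [139.26099227 170.24257368]
 [139.64453611 171.439753  ]]
[0.4633634  0.42767188 0.06098002] 0.08513228275100866 13.2333 [[ 0.645  0.764  0.002]
 [ 0.764 -0.645  0.001]
 [ 0.002  0.    -1.   ]]
```

View pics/w3.png

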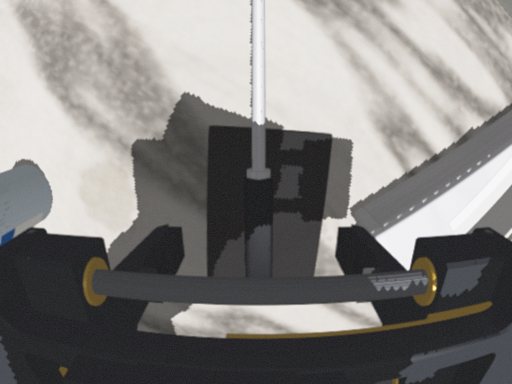

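View pics/s3.png

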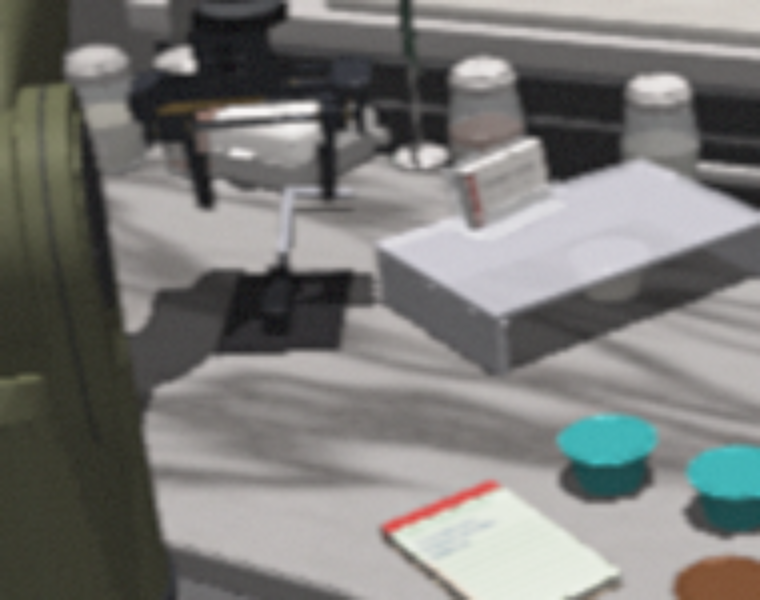

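```bash
python3 - <<'E'
from h import *
st=read_state();p=np.array(st["position"]);Rw=R.from_quat(st["eef_rot"]).as_matrix()
print("tips",w2px("scene",[p,p+Rw@[0,.0425,0],p-Rw@[0,.0425,0],p+[0,0,.02],p+[0,0,.04],p+[0,0,.06]]))
c=camera_info("wrist");T=np.array(c["T_tool_cam"]);Ti=np.linalg.inv(T)
for q in([0,0,0],[0,.0425,0],[0,0,.055],[0,0,-.019]):
    v=Ti@[*q,1];r=np.hypot(v[0],v[1]);th=np.arctan2(r,v[2]);print(q,v[:3].round(3),259.4+297.3*th*v[0]/r,191.1+297.3*th*v[1]/r)
print(wr2w((258,172),.028,st),wr2w((258,172),.004,st))
E
```

```text
tips [[138.34982739 158.33728318]
 [151.38794016 157.32256095]
 [125.21920091 159.3592055 ]
 [137.56335085 152.77482937]
 [136.76727586 147.14448933]
 [135.96142563 141.44501267]]
[0, 0, 0] [0.   0.02 0.19] 259.80494924617705 221.6504491661373
[0, 0.0425, 0] [0.043 0.02  0.19 ] 325.0126709853679 221.1629573197237
[0, 0, 0.055] [0.    0.004 0.243] 259.7459458347067 196.49934476520644
[0, 0, -0.019] [0.    0.025 0.172] 259.8328870663891 233.80292522755624
[0.47889026 0.44811695 0.028     ] [0.47546533 0.44424199 0.004     ]
```

```bash
python3 - <<'E'
from h import *
p=np.array([.4634,.4277]);servo_line([*p,.15],v=.2)
move_pose([.42,.25,.06],down(.8695)); command_gripper(0.0,20)
s=snapshot("scene");w=snapshot("wrist")
cv2.imwrite("pics/s4.png",np.hstack([cv2.resize(s[130:250,120:260],None,fx=3,fy=3),cv2.resize(w[150:300,150:350],(380,360))]))
print(w2px("scene",[read_state()["position"]]))
for z in(.004,-.01,-.03,-.045):
    h=servo_line([.42,.25,z],v=.03,guard=5);st=read_state();print(z,h,st["position"],st["ft_force"],st["gripper_width"])
    if h:break
servo_line([.42,.25,.08],v=.2);print(read_state()["time_s"])
E
```

```text
[[163.16023922 178.50595651]]
0.004 False [0.42007748 0.25005485 0.00410897] [0.25624216 0.484643   0.61526546] 0.0004582100248943073
-0.01 False [ 0.41990271  0.24990776 -0.0101587 ] [-0.46982128  0.45348254  0.42370954] 0.0005180003295360852
-0.03 False [ 0.42001711  0.24996357 -0.02998318] [0.04273366 0.08327282 0.35096508] 0.0004729074624796179
-0.045 True [ 0.42018914  0.2500889  -0.03082605] [0.0858189  0.77617591 5.82728657] 0.000378871432874099
20.5083
```

View pics/s4.png

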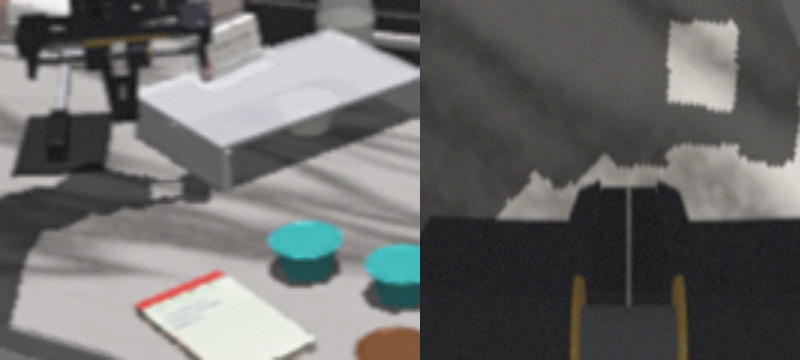

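```bash
cat >> h.py <<'E'
ZO=-.0305 # reported TCP z = real fingertip z + ZO
E
python3 - <<'E'
from h import *
move_pose([.60,.14,.25],down(1.394));pause(.3);st=read_state()
w=snapshot("wrist");cv2.imwrite("pics/w5.png",cv2.resize(w,None,fx=1.5,fy=1.5))
import pickle;pickle.dump({k:np.array(st[k]) for k in("position","eef_rot")},open("st5.pkl","wb"))
for th in("lost","spare1"): print(th,[(d["conf"],wr2w(d["xy"],0,st)) for d in place_of(th,"wrist")[:4]])
E
```

```text
lost []
spare1 [(0.29, array([0.448255  , 0.41036948, 0.        ]))]
```

View pics/w5.png

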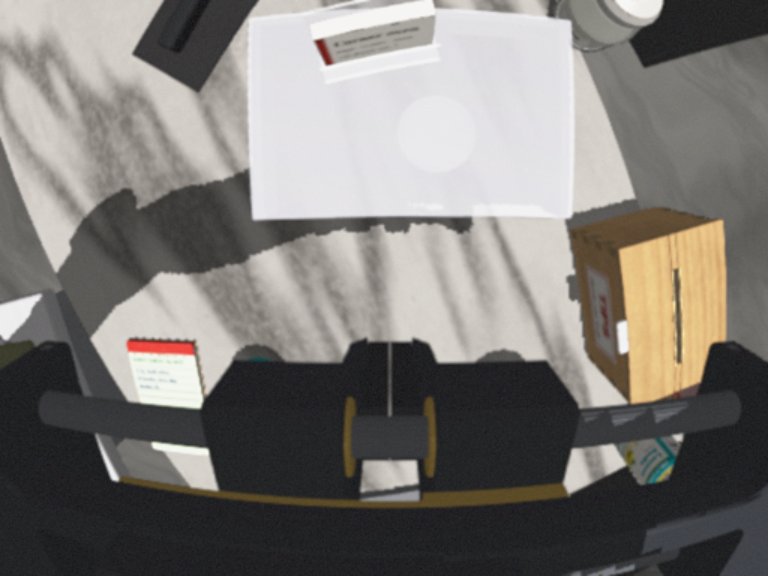

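```bash
python3 - <<'E'
from h import *
import pickle;st=pickle.load(open("st5.pkl","rb"))
L=[(-.09,.14),(-.09,-.14),(.09,-.14),(.09,.14)]
W=[wr2w(np.array(p)/1.5,.056,st)[:2] for p in[(253,218),(572,216),(570,20),(250,17)]];print(np.round(W,4))
f=lambda v:(np.array([[v[0]+np.cos(v[2])*a-np.sin(v[2])*b,v[1]+np.sin(v[2])*a+np.cos(v[2])*b] for a,b in L])-W).ravel()
r=least_squares(f,[.63,.25,1.39]);print(r.x,np.abs(r.fun).max())
c=wr2w(np.array((436,134))/1.5,.034,st)[:2];d=c-r.x[:2];t=r.x[2];print(c,np.cos(t)*d[0]+np.sin(t)*d[1],-np.sin(t)*d[0]+np.cos(t)*d[1])
# cross-check top: project these corners to the top image crop coordinates
for l,w in zip(L,W): print((w2px("top",[*w,.056])[0]-[80,70])*4)
E
```

```text
[[0.488  0.1873]
 [0.7625 0.1422]
 [0.7899 0.3169]
 [0.5176 0.3626]]
[0.63950769 0.25226055 1.40712442] 0.0023734713755522163
[0.65556054 0.22880303] -0.020528340976672412 -0.019660528865917338
[464.67567289 454.00170862]
[645.4639882  160.53211585]
[455.34986096  66.92596677]
[268.45051072 346.88692482]
```

```bash
sed -i 's/^RIS=.*/RIS=np.array([.6395,.2523]);RY=1.407;LOST=np.array([-.0205,-.0197]);GX=.02/; s/under+.002\]/under+.002-.0305]/' h.py
python3 - <<'E'
from h import *
c0=np.array([.4496,.4119]);yaw=.872;g=c0+GX*np.array([np.cos(yaw),np.sin(yaw)])
command_gripper(.07); move_pose([*g,.12],down(yaw)); 
st=read_state();snapshot("wrist");print([(d["conf"],d["xy"],wr2w(d["xy"],.004,st)) for d in place_of("rod","wrist")[:2]])
servo_line([*g,.03],v=.2); print(servo_line([*g,.006+ZO],v=.05,guard=8))
command_gripper(.0,50);print(read_state()["gripper_width"],read_state()["position"])
servo_line([*g,.03],v=.1)
st=read_state();print(st["gripper_width"],st["ft_force"],st["ft_torque"],st["time_s"])
if st["gripper_width"]>.015:
    servo_line([*g,.16],v=.2)
    p,q=rodtcp(-.115,.076,.3,.2);move_pose(p,q);st=read_state()
    cv2.imwrite("pics/w6.png",cv2.resize(snapshot("wrist"),None,fx=1.5,fy=1.5));print(st["gripper_width"],st["time_s"],st["position"])
    pr=lambda z:None
E
```

```text
[(0.77, [256.2, 202.0], array([0.44549831, 0.40930162, 0.004     ]))]
False
0.02170430151746244 [ 0.46241256  0.42721676 -0.02450971]
0.021740837956030046 [ 0.60018031  0.40028493 -1.30679973] [-0.03392058  0.10071227  0.02291498] 27.825
0.02203144516866875 30.4333 [ 0.57444587 -0.05526466  0.17130018]
```

View pics/w6.png

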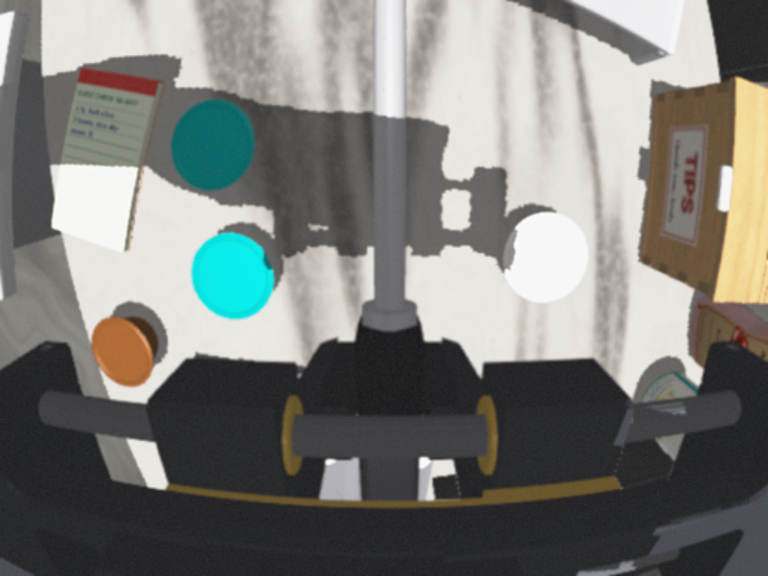

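```bash
python3 - <<'E'
from h import *
st=read_state()
for n,p in(("teal1",(213,143)),("teal2",(232,275)),("spare",(545,257))): print(n,wr2w(np.array(p)/1.5,.034,st))
def go(a,v,g=None):
    p,q=rodtcp(*a);h=servo_line(p,q,v=v,guard=g);st=read_state();print(a,h,np.linalg.norm(st["position"]-np.array(p)).round(4),st["ft_force"].round(2),round(st["gripper_width"],4),st["time_s"]);return h
ok=not go((-.115,.085,.3,.06),.15) and not go((-.115,.085,.3,.003),.06,6)
if ok:
    if not go((.05,.085,.3,.003),.1,6):
        go((.05,.017,0,.003),.06,6)
cv2.imwrite("pics/t7.png",cv2.resize(snapshot("wrist"),None,fx=1.5,fy=1.5))
E
```

```text
teal1 [0.43449217 0.01666166 0.034     ]
teal2 [ 0.45750838 -0.08108723  0.034     ]
spare [ 0.6897986  -0.03464359  0.034     ]
(-0.115, 0.085, 0.3, 0.06) False 0.0012 [-0.26  0.51 -1.83] 0.0212 31.5667
(-0.115, 0.085, 0.3, 0.003) False 0.0005 [-0.44  0.55 -1.18] 0.0213 32.6667
(0.05, 0.085, 0.3, 0.003) False 0.001 [-0.12 -0.61 -0.97] 0.0217 34.4667
(0.05, 0.017, 0, 0.003) False 0.0003 [-0.43  1.06 -0.79] 0.0217 34.9167
```

View pics/t7.png

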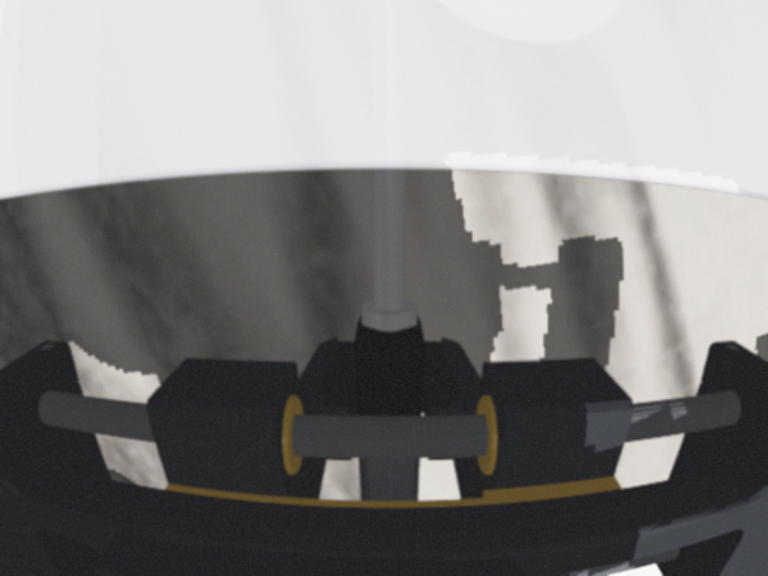

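```bash
python3 - <<'E'
from h import *
def go(a,v,g=None):
    p,q=rodtcp(*a);h=servo_line(p,q,v=v,guard=g);st=read_state();print(a,h,np.linalg.norm(st["position"]-np.array(p)).round(4),st["ft_force"].round(2),round(st["gripper_width"],4),st["time_s"]);return h
go((-.03,.017,0,.003),.06,12)
go((-.145,.017,0,.003),.07,12)
st=read_state();cv2.imwrite("pics/t8.png",snapshot("wrist"))
print([(d["conf"],d["xy"],wr2w(d["xy"],0,st)) for d in place_of("lost","wrist")[:4]])
E
```

```text
(-0.03, 0.017, 0, 0.003) False 0.0005 [ 0.87  0.63 -0.74] 0.0218 36.45
(-0.145, 0.017, 0, 0.003) False 0.0004 [ 0.51  1.07 -1.02] 0.0214 38.2417
[]
```

View pics/t8.png

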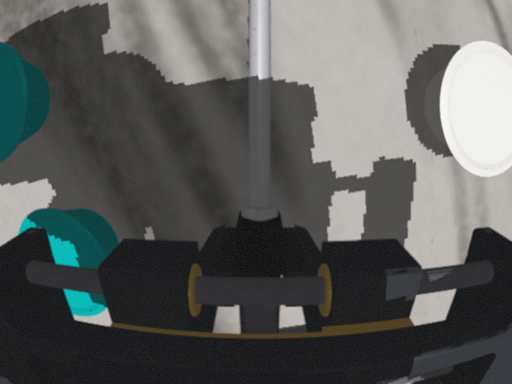

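```bash
python3 - <<'E'
from h import *
st=read_state();print(wr2w((483,108),.034,st))
im=snapshot("scene")
for th in("lost","set0"):print(th,[(round(d["conf"],2),px2w("scene",d["xy"],0)[:2].round(3)) for d in place_of(th,"scene")[:8]])
cv2.imwrite("pics/s9.png",cv2.resize(im[110:270,110:310],None,fx=4,fy=4))
E
```

```text
[ 0.68378178 -0.03429969  0.034     ]
lost [(0.43, array([0.631, 0.074]))]
set0 [(0.89, array([ 0.528, -0.209])), (0.85, array([ 0.438, -0.097])), (0.67, array([0.437, 0.018])), (0.62, array([ 0.461, -0.419])), (0.54, array([ 0.609, -0.205]))]
```

View pics/s9.png

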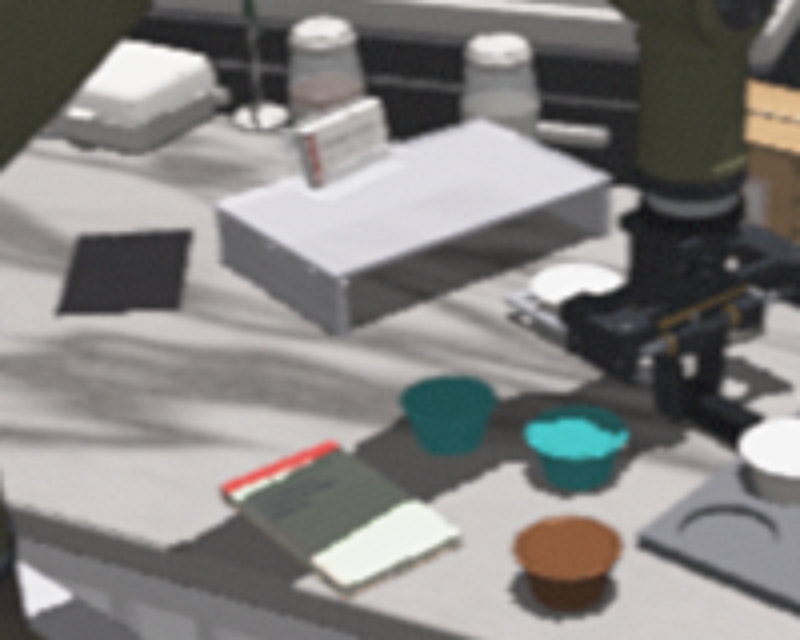

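```bash
python3 - <<'E'
from h import *
def go(a,v,g=None):
    p,q=rodtcp(*a);h=servo_line(p,q,v=v,guard=g);st=read_state();print(a,h,st["ft_force"].round(2),round(st["gripper_width"],4),st["time_s"]);return h
go((-.12,.017,0,.003),.06,12);go((-.12,.029,0,.003),.06,12);go((-.12,.03,0,.22),.15)
c0=np.array([.4496,.4119]);yaw=.872;g=c0+GX*np.array([np.cos(yaw),np.sin(yaw)])
move_pose([*g,.19],down(yaw));print(read_state()["gripper_width"])
servo_line([*g,.01],v=.2);print(servo_line([*g,.0055+ZO],v=.04,guard=6),read_state()["position"])
command_gripper(.04);servo_line([*g,.13],v=.2)
st=read_state();snapshot("wrist");print([(d["conf"],wr2w(d["xy"],.004,st)) for d in place_of("rod","wrist")[:2]],st["time_s"])
move_pose([.56,.03,.25],down(1.407));pause(.2);st=read_state();cv2.imwrite("pics/w10.png",cv2.resize(snapshot("wrist"),None,fx=1.5,fy=1.5))
print([(d["conf"],wr2w(d["xy"],0.,st)) for d in place_of("lost","wrist")[:8]],st["time_s"])
import pickle;pickle.dump({k:np.array(st[k]) for k in("position","eef_rot")},open("st10.pkl","wb"))
E
```

```text
(-0.12, 0.017, 0, 0.003) False [-0.86 -0.55 -0.91] 0.0216 39.0583
(-0.12, 0.029, 0, 0.003) False [ 0.84  0.67 -2.12] 0.0215 39.4083
(-0.12, 0.03, 0, 0.22) False [-0.37 -0.01 -1.14] 0.0216 41.0083
0.02168784398045555
True [ 0.46201195  0.4267785  -0.02451918]
[(0.8, array([0.44651203, 0.40708076, 0.004     ]))] 46.0917
[(0.65, array([0.62346031, 0.05872231, 0.        ])), (0.3, array([ 5.29299900e-01, -3.17292970e-01, -5.55111512e-17])), (0.26, array([ 5.30822808e-01, -2.72345812e-01,  5.55111512e-17]))] 47.9667
```

View pics/w10.png

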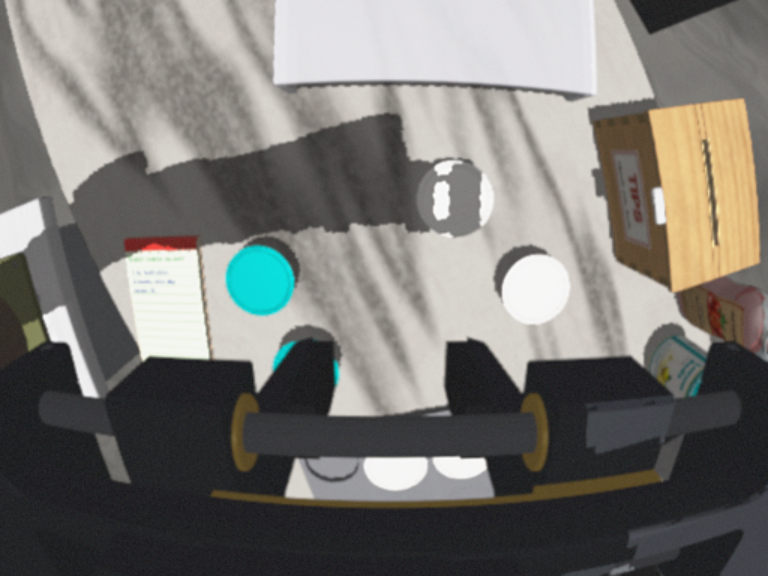

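```bash
python3 - <<'E'
from h import *
import pickle;st=pickle.load(open("st10.pkl","rb"))
for p in((456,198),(536,288)): print(wr2w(np.array(p)/1.5,.034,st))
move_pose([.45,-.28,.25],down(0.05));pause(.2);st=read_state();cv2.imwrite("pics/w11.png",cv2.resize(snapshot("wrist"),None,fx=1.5,fy=1.5))
pickle.dump({k:np.array(st[k]) for k in("position","eef_rot")},open("st11.pkl","wb"))
print([(round(d["conf"],2),wr2w(d["xy"],.004,st)[:2].round(4)) for d in place_of("pocket0","wrist")[:8]])
print([(round(d["conf"],2),wr2w(d["xy"],.004,st)[:2].round(4)) for d in place_of("set0","wrist")[:8]])
print([(round(d["conf"],2),wr2w(d["xy"],0,st)[:2].round(4)) for d in place_of("tray","wrist")[:2]],st["time_s"])
E
```

```text
[0.62437922 0.06139489 0.034     ]
[ 0.6905534  -0.03335377  0.034     ]
[(0.96, array([ 0.4511, -0.216 ])), (0.82, array([ 0.6082, -0.3105])), (0.6, array([ 0.4581, -0.3214])), (0.56, array([ 0.5302, -0.3158]))]
[(0.95, array([0.4357, 0.0098])), (0.9, array([ 0.3511, -0.1642])), (0.73, array([ 0.4575, -0.0865])), (0.6, array([ 0.525, -0.209])), (0.58, array([ 0.6042, -0.2125]))]
[(0.61, array([ 0.5254, -0.2664]))] 49.5167
```

View pics/w11.png

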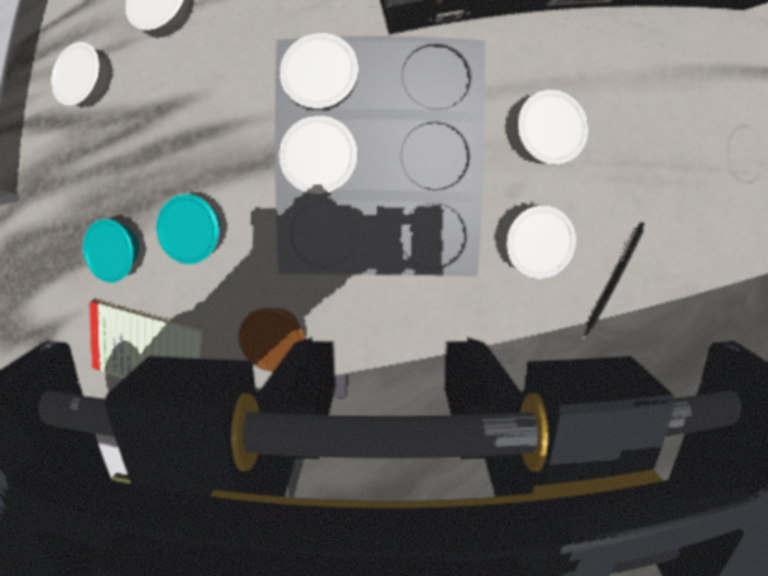

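```bash
cat > tr.py <<'E'
from h import *
import pickle
def fittray(st):
    o=[((.114,.0975),(277,40),.012),((.114,-.0975),(485,41),.012),((-.114,-.0975),(477,275),.012),((-.114,.0975),(277,273),.012),
       ((.076,-.0525),(436,77),.012),((0,-.0525),(435,155),.012),((.076,.0525),(319,71),.038),((0,.0525),(318,155),.038)]
    W=np.array([wr2w(np.array(p)/1.5,z,st)[:2] for _,p,z in o]);L=np.array([l for l,_,_ in o])
    f=lambda v:(L@np.array([[np.cos(v[2]),np.sin(v[2])],[-np.sin(v[2]),np.cos(v[2])]])+v[:2]-W)
    r=least_squares(lambda v:f(v).ravel(),[.53,-.26,0],loss="soft_l1",f_scale=.003);return r.x,f(r.x)
E
python3 - <<'E'
from tr import *
st=pickle.load(open("st11.pkl","rb"));v,f=fittray(st);print(v);print((f*1000).round(1))
for p in((553,127),(541,242)): print("spare",wr2w(np.array(p)/1.5,.034,st))
for a,b in((-76,-52.5),(-76,52.5),(0,-52.5),(76,-52.5)):
    a/=1000;b/=1000;c,s=np.cos(v[2]),np.sin(v[2]);x=[v[0]+c*a-s*b,v[1]+s*a+c*b]
    print(np.round(x,4),[inverse_kinematics([*x,z],down(v[2]+k)) is not None for k in(0,np.pi) for z in(-.016,.1)])
for x in((.6244,.0614),(.6906,-.0334),(.568,-.42),(.457,-.415)): print(x,[(k,inverse_kinematics([*x,-.02],down(k)) is not None) for k in(0,np.pi,1.407,-1.735)])
E
```

```text
[ 0.52782972 -0.26419366  0.03784901]
[[ 0.5  0.6]
 [ 0.   0.1]
 [-1.5 -0.4]
 [-0.7 -0.8]
 [ 1.1 -0.7]
 [-1.1 -0.4]
 [ 1.3  0.8]
 [ 0.3  0.8]]
spare [ 0.56699732 -0.42052866  0.034     ]
spare [ 0.45969685 -0.41911155  0.034     ]
[ 0.4539 -0.3195] [True, True, True, True]
[ 0.4499 -0.2146] [True, True, True, True]
[ 0.5298 -0.3167] [True, True, True, True]
[ 0.6058 -0.3138] [True, True, True, True]
(0.6244, 0.0614) [(0, True), (3.141592653589793, True), (1.407, True), (-1.735, True)]
(0.6906, -0.0334) [(0, True), (3.141592653589793, True), (1.407, True), (-1.735, True)]
(0.568, -0.42) [(0, True), (3.141592653589793, True), (1.407, True), (-1.735, True)]
(0.457, -0.415) [(0, True), (3.141592653589793, True), (1.407, True), (-1.735, True)]
```

```bash
cat > pp.py <<'E'
from h import *
TR=(.52783,-.26419,.03785)
def pk(a,b):
    c,s=np.cos(TR[2]),np.sin(TR[2]);a/=1000;b/=1000;return np.array([TR[0]+c*a-s*b,TR[1]+s*a+c*b])
PK=[pk(-76,-52.5),pk(-76,52.5),pk(0,-52.5),pk(0,52.5),pk(76,-52.5),pk(76,52.5)]
def see(exp,th="spare1"):
    st=read_state();snapshot("wrist");best=None
    for d in masks_of(th,"wrist"):
        c=cv2.minEnclosingCircle(np.argwhere(d["mask"])[:,::-1].astype(np.float32))[0];w=wr2w(c,.034,st)[:2];e=np.linalg.norm(w-exp)
        if best is None or e<best[0]: best=(e,w,d["conf"])
    print("see",best);return best[1] if best and best[0]<.05 else None
def pick(xy,yaw,th="spare1",look=True):
    xy=np.array(xy,float);command_gripper(.088);move_pose([*xy,.11],down(yaw))
    if look:
        w=see(xy,th)
        if w is not None: xy=w
    servo_line([*xy,.03],v=.2);h=servo_line([*xy,.011+ZO],v=.06,guard=8)
    command_gripper(.03,25);servo_line([*xy,.09],v=.15);st=read_state()
    print("pick",h,st["gripper_width"],st["time_s"]);return st["gripper_width"]>.055
def place(i,flip=0):
    p=PK[i];q=down(TR[2]+flip);move_pose([*p,.09],q);st=read_state();print("over",st["gripper_width"])
    if st["gripper_width"]<.055:return False
    servo_line([*p,.05+ZO],v=.15);h=servo_line([*p,.0155+ZO],v=.04,guard=8);st=read_state()
    print("down",h,st["position"]-[*p,.0155+ZO],st["ft_force"].round(1))
    command_gripper(.076);servo_line([*p,.05],v=.12);print("placed",i,read_state()["time_s"]);return True
E
python3 - <<'E'
from pp import *
print("box",[px2w("top",np.array(p)/1.5,0)[:2] for p in((375,172),(440,187))])
if pick((.567,-.4205),np.pi/2): place(4)
s=read_state();im=snapshot("wrist");cv2.imwrite("pics/w12.png",im)
E
```

```text
box [array([0.78275327, 0.12154495]), array([ 0.79615345, -0.02648971])]
see (np.float64(0.0014134346985535773), array([ 0.56834223, -0.42005702]), 0.84)
pick False 0.060472644389450665 54.7583
over 0.06075556598867265
down False [ 1.91485721e-04 -1.27830026e-04 -4.66213904e-06] [0.3 0.3 0.1]
placed 4 58.7
```

View pics/w12.png

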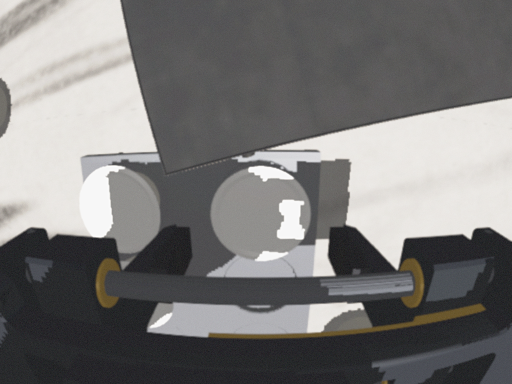

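```bash
python3 - <<'E'
from pp import *
move_pose([.5298,-.35,.11],down(np.pi/2))
if pick((.4597,-.419),np.pi/2): place(2)
servo_line([*PK[2],.12],v=.2)
if pick((.6906,-.0334),np.pi): place(0,np.pi)
E
```

```text
see (np.float64(0.000503560585305832), array([ 0.4598901, -0.4185337]), 0.75)
pick False 0.06089800127784053 63.7583
over 0.0610681606138813
down False [ 1.56712291e-04 -1.38746412e-04 -1.40346709e-07] [ 0.2 -0.3 -1.6]
placed 2 67.6417
see (np.float64(0.001216471573416046), array([ 0.6900859, -0.0345025]), 0.61)
pick False 0.06077446194344851 73.2167
over 0.06075195485866433
down False [ 1.41089520e-04 -2.27947158e-05  6.24521402e-06] [-0.5  0.5 -1. ]
placed 0 77.3417
```

```bash
python3 - <<'E'
from pp import *
servo_line([*PK[0],.12],v=.2)
if pick((.6244,.0614),np.pi,"lost"): place(1,np.pi)
move_pose([.45,-.28,.25],down(0.05));pause(.2);st=read_state();w=snapshot("wrist")
for d in masks_of("set0","wrist"):
    c,r=cv2.minEnclosingCircle(np.argwhere(d["mask"])[:,::-1].astype(np.float32));p=wr2w(c,.038,st)[:2];print(round(d["conf"],2),p.round(4),round(r,1),"err mm",(min(np.linalg.norm(p-k) for k in PK)*1000).round(1))
cv2.imwrite("pics/w13.png",cv2.resize(w[:230],None,fx=1.5,fy=1.5))
cv2.imwrite("pics/s13.png",np.vstack([cv2.resize(snapshot("scene")[130:290,70:420],(760,347)),cv2.resize(w[:170],(760,252))]))
E
```

```text
see (np.float64(0.002030662773546747), array([0.62236946, 0.06142243]), 0.95)
pick False 0.06141104171615002 82.8083
over 0.06027601763157912
down False [ 1.05705914e-04 -3.63243960e-07  2.92439246e-06] [-0.7 -0.4 -0.3]
placed 1 86.775
0.95 [ 0.3509 -0.1687] 23.1 err mm 109.1
0.77 [ 0.527  -0.2118] 26.4 err mm 1.1
0.76 [ 0.6008 -0.2097] 26.1 err mm 1.3
0.76 [ 0.4574 -0.087 ] 24.2 err mm 127.9
0.75 [0.4331 0.0094] 21.2 err mm 224.7
```

View pics/s13.png

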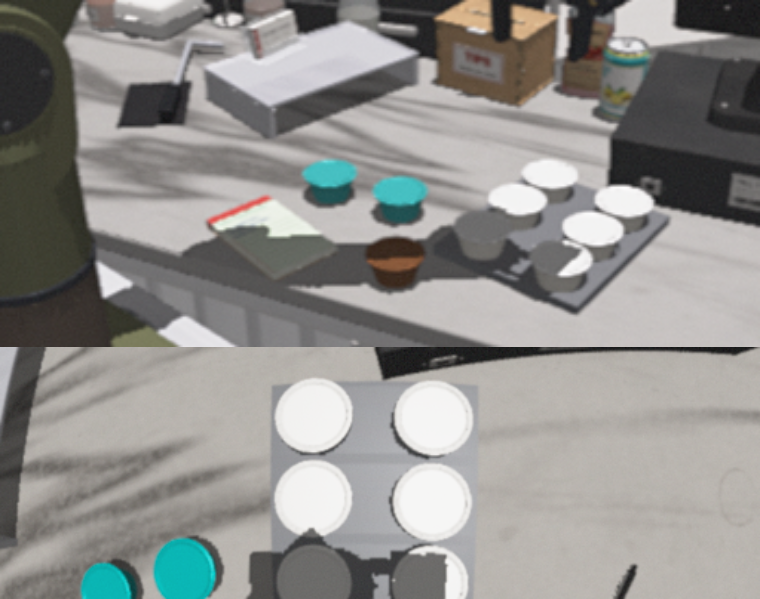

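```bash
python3 - <<'E'
from pp import *
move_pose([.62,-.27,.28],down(np.pi));pause(.3);st=read_state();w=snapshot("wrist")
cv2.imwrite("pics/w14a.png",w)
for th in("spare1","set0"):
  for d in masks_of(th,"wrist"):
    c,r=cv2.minEnclosingCircle(np.argwhere(d["mask"])[:,::-1].astype(np.float32));p=wr2w(c,.038,st)[:2];e=[np.linalg.norm(p-k)*1000 for k in PK];print(th,round(d["conf"],2),p.round(4),round(r,1),int(np.argmin(e)),round(min(e),1))
move_pose([.40,.36,.2],down(.87));pause(.3);st=read_state();w2=snapshot("wrist")
print(st["time_s"],st["position"],st["eef_rot"])
cv2.imwrite("pics/w14.png",np.vstack([w[:290],w2[:290]]))
E
```

```text
spare1 0.89 [ 0.6038 -0.3133] 23.9 4 2.0
spare1 0.78 [ 0.4556 -0.319 ] 24.5 0 1.8
spare1 0.61 [ 0.5284 -0.3169] 24.3 2 1.5
set0 0.94 [ 0.5265 -0.212 ] 24.6 3 0.7
set0 0.8 [ 0.4581 -0.0876] 22.7 1 127.3
set0 0.6 [ 0.6015 -0.2084] 25.0 5 0.5
94.2833 [0.40020195 0.35981514 0.199972  ] [ 9.06951257e-01  4.21235584e-01 -5.73317553e-06  1.93089472e-05]
```

View pics/w14.png

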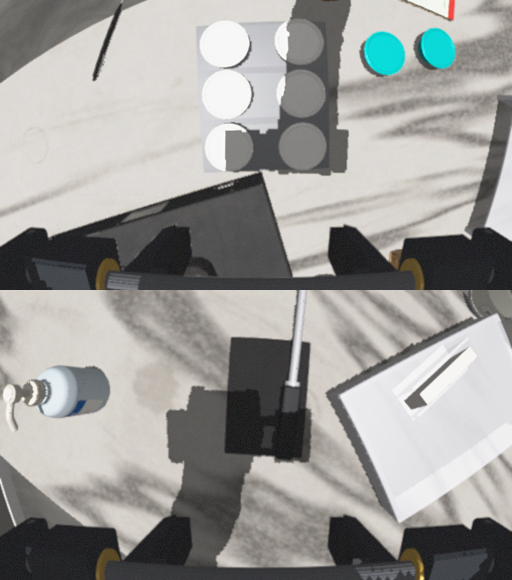

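```bash
python3 - <<'E'
from h import *
st=read_state()
a=wr2w((291.5,95),.028,st);b=wr2w((288,167),.028,st);yaw=np.arctan2(*(a-b)[[1,0]]);c=(a+b)[:2]/2;print(a,b,np.linalg.norm(a-b),c,yaw)
g=c+GX*np.array([np.cos(yaw),np.sin(yaw)])
command_gripper(.06);move_pose([*g,.12],down(yaw));servo_line([*g,.03],v=.2);print(servo_line([*g,.007+ZO],v=.05,guard=8))
command_gripper(0,50);servo_line([*g,.03],v=.1);print(read_state()["gripper_width"])
c0=np.array([.4496,.4119]);y0=.872;g=c0+GX*np.array([np.cos(y0),np.sin(y0)])
servo_line([*g,.03],down(y0),v=.08);print(read_state()["gripper_width"])
print(servo_line([*g,.0065+ZO],v=.04,guard=6),read_state()["position"])
command_gripper(.05);servo_line([*g,.12],v=.15)
move_pose([.40,.36,.2],down(.87));pause(.3);cv2.imwrite("pics/w15.png",snapshot("wrist")[:290]);print(read_state()["time_s"])
E
```

```text
[0.48440472 0.40253026 0.028     ] [0.42683265 0.33882232 0.028     ] 0.0858676050171567 [0.45561868 0.37067629] 0.8359476913438939
False
0.02217828774027648
0.02152971544679405
True [ 0.46234514  0.42708521 -0.02345172]
103.025
```

View pics/w15.png

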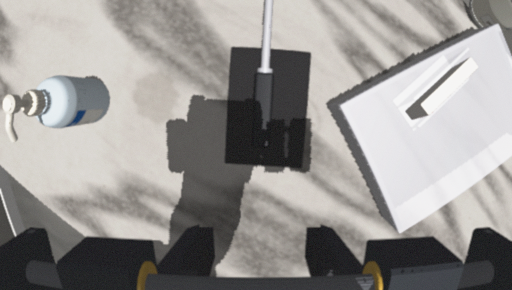

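The rod handle is back in the middle of the mat (image about 263, 105), so I'm handing in.

```bash
python3 - <<'E'
from h import *
close_job();print(read_state()["time_s"])
E
```

```text
the job is handed in; nothing more can be done
the job is handed in; nothing more can be done
```

The job is done and handed in at about 103 s. I pulled the lost cup clear of the riser with the hook, laid the rod back, and put that cup and all three spares into the four empty pockets.

**Problems on the way:**
- **First rod grasp:** it closed on air. A touch on the worktop showed the fingertips sit about 30 mm higher than the reported TCP, and I corrected for that from then on.
- **Rod knocked:** after I had laid it back, the rod was knocked about 4 cm to the edge of the mat. I picked it up again and laid it back. The last picture shows the handle in the middle of the mat.
- **Camera mismatch:** the top camera and the wrist camera differed by about 5–10 mm (up to 18 mm at one riser corner). I went with the wrist camera.

**Last checks:**
- **Spares:** the rims are within 2 mm of their pocket centres and the same size in the picture as the cups already in the tray.
- **Cups already in the tray:** both are within about 1 mm of their pocket centres, as before.
- **Lost cup:** it went down to full depth with no resistance and looks seated in the pictures. The detector did not report it separately because it was in shadow.
- **Look-alikes:** I did not move any of them.

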